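# Fit the upper tray onto the desk organiser

## Task

The blue tray with the white carrying handle lies on the sloping book rest; lift it off by the handle, level it, and fit it onto the grey desk organiser so that all four corner holes drop over the four orange pins and it sits fully home on the posts' shoulders, either way round. Lower it gently rather than dropping or forcing it, let go, and do not disturb the other things on the desk.

Things in the scene. Friction and masses are not known exactly. Their poses are not given: they have to be found in the camera images.
- tray_grip (a point): Centre of the white carrying handle's bar on the loose blue tray. Axes are the tray's: x along its short side and along the bar, y along its long side, z out of its open top. The bar is 100 mm long (x), 12 mm wide (y: grasp across this), 16 mm high (z), on two 12 mm wide uprights at x = +-45 mm. At the start the tray lies tilted 35 degrees on the rest, x pointing up the slope, away from the robot.
- tray_under (a point): Centre of the tray's underside, 48 mm below tray_grip along the tray's z; same axes. Four round through holes, 14 mm in diameter, lie at x = +-60, y = +-90 mm from here.
- stand_seat (a point): Middle of the grey organiser (fixed, level) at the height of its four post shoulders, 75 mm above the desk; x along its short side, y its long side, z up. Orange pins, 8 mm in diameter, rise 24 mm above the shoulders at x = +-60, y = +-90 mm, the last 6 mm tapering to 3 mm. When home, tray_under coincides with this point, x axes the same or opposite.
- rest: Dark wooden book rest, fixed to the desk; origin on the desk under its middle, x up the slope (away from the robot), y to the side. Its board, 172 by 230 mm, slopes up 35 degrees along x; its middle is 75 mm above the desk, its upper end about 125 mm. A lip along the lower edge stands 12 mm above the board and stops the tray sliding down.
- tray: The loose blue tray, 150 (x) by 210 (y) mm, 0.2 to 0.4 kg; floor 5 mm thick, rim 22 mm above the underside. Origin at the centre of its underside, axes as for tray_grip.
- stand: The grey organiser, fixed to the desk; origin on the desk under its middle, axes as for stand_seat. Base 150 (x) by 210 (y) mm, with dark posts 22 mm in diameter up to the shoulders. Organiser and rest may be on either side of the robot.
- drink_a_mid (a point): Bystander: middle of a standing yellow drink bottle, 62 mm wide, 185 mm high.
- drink_b_mid (a point): Bystander: middle of a second such bottle.
- mug_mid (a point): Bystander: middle of a white mug, 80 mm wide, 90 mm high.
- glue_mid (a point): Bystander: middle of a standing green glue stick, 28 mm wide, 90 mm high.
- charger: Bystander: white charger block 45 x 45 x 28 mm; origin at the centre of its underside.
- mouse: Bystander: grey computer mouse 105 x 60 x 33 mm; origin at the centre of its underside.
- powerbank: Bystander: black power bank 70 x 110 x 18 mm lying in the organiser's lower tier, between the posts; it stays there. Origin at the centre of its underside.

How it is judged:
By the outcome, as a careful person would: the job done as asked, in the order asked, and still so for the second after the job is handed in, with the robot touching nothing.
It also fails if it takes over 45 s, if anything falls off the work surface, if the arm or the gripper's body presses on something with over 40 N, if the wrist force passes 120 N, or if a joint passes its speed limit or range.

## Robot

A 6-joint arm with a two-finger parallel gripper is mounted at the origin on the work surface. World frame = base frame: x ahead of the robot, y to its left, z up, the work surface at z = 0. Lengths are in mm, angles in rad, forces in N, time in s.
With the tool pointing down it reaches from about 275 to 725 mm from the base axis. Payload 15.9 kg.
Tool frame: the origin (TCP) lies at the very end of the fingers, on their centre line; the grasp point (between the pads) lies 19 mm behind it (grip_point_offset is the distance from the TCP to the grasp point, in mm); z points along the fingers, y is the line along which they close (so a half turn about z gives the same grasp; the last joint's range is limited). The gripper opens to 85 mm and grips with 20 to 120 N. Pads are 22 mm wide; open, the fingers measure 114 mm over their backs; the gripper's body (76 mm by 85 mm) begins 54 mm behind the grasp point. The pads swing forward as they close: fully open they stand 13 mm farther back than shut.
Start: joints at [1.314, 0.213, -0.034, 1.323, 0, 1.571], TCP at [126.988, 483.59, 231.306] pointing down, gripper open.
Joint ranges: [-2.98, 2.98], [-0.74, 1.72], [-1.14, 1.35], [-2.1, 2.04], [-1.57, 1.44], [-3.14, 3.14]. Speed limits (rad/s): [1.89, 1.89, 2.39, 2.57, 3.14, 3.14].

## Interface

Orientations are given as a unit quaternion [x, y, z, w].
In Python, from workcell import read_state, camera, camera_model, job_done, grip_point_offset gives the robot as it stands.
- The arm moves only by the tool play_rows, never from a script. Its argument "steps" is one flat list of numbers, 6 for each row, row after row: the shift along the world's x, y, z as a fraction of full scale, then the turn, a rotation vector about the world's x, y, z as a fraction of full scale. A call has 1 to 8 rows; each row shifts and turns the commanded pose from where the row before left it; what a row does not reach is not made up. Full scale, the value 1, is 25 mm for a shift and 0.15 rad for a turn. A row lasts 1/8 s, in which the tool goes at most 62.5 mm and 10.7 degrees, less where a joint would pass 70% of its speed; a pose out of reach is approached as far as the arm can. A call with a number of a shift or a turn outside -1 to 1 is refused whole. A call with a gripper value outside its range is refused whole. "fingers" is the opening, from 0 (shut) to 1 (fully open), set as the call begins (left out, the last holds). The fingers move at their own pace and stop on an object; "squeeze" is the grip in N (left out, the last holds). Time passes only in rows, so rows that do not move let the fingers close. It gives the time, the measured TCP pose, the force, the opening and the grip force at its end, in the units of the state.
- read_state(): the state, without advancing time (a new reading comes with each control period).
- camera(name): name is "scene" or "side" or "wrist"; returns the picture (400x640x3 uint8, red, green, blue); there is no depth.
- camera_model(name): a dict with "fx", "fy", "cx", "cy" (pixels), "k1" (the pictures are not rectified: a ray, as slopes to the right and down, at radius r is drawn at 1 + k1 r^2 times it, then the intrinsics apply), "T" (4x4, takes a point from camera to world coordinates). Camera axes: x right, y down, z forward; pixel columns grow to the right and rows downward; lengths in mm; the calibration is good to about 2 mm. A picture is of the moment at which its call begins: read the wrist's pose just before it. camera_model takes no time and is no camera call; for the wrist camera it gives the pose at the moment of the call.
- job_done(): hands the job in; it is judged then, once.
The state is a dict: "time_s": time; "joints": joint angles; "dq": joint speeds; "joint_efforts": joint torques, N m; "eef_pos": TCP position; "eef_rot": TCP orientation; "force": force on the tool from outside, world axes, zero at the start; "ft_torque": the same for the moment, N m; "grip_width": opening from 0.0 (shut) to 1.0 (fully open); "grip_force": force on a finger pad.
Only numpy, scipy, OpenCV 4.12 (cv2) and the standard library are available. Lean on these libraries where they do the work, as an engineer would, in place of code of your own. Each camera call takes 0.05 s, during which the arm holds its last target. There are 200 camera calls.

## Working session

There is one attempt and no reset: what is moved stays moved. The work goes in short steps, Python scripts to look and compute and a tool call to move; the robot and the scene stay as the last step left them, time stands still between calls to the robot, and variables do not carry over. Pictures are saved under pics/ and viewed, at most 10 in all, crops included, and the job is handed in when it is done.

Besides the shell and the picture viewer there is one more tool, called after "Request:" by a JSON object that holds its "op" and its "data". play_rows: Moves the arm, as the interface text tells. Shift numbers are shares of 25 mm and turn numbers shares of 0.15 rad, none past 1 either way. Its arguments: {"type":"object","properties":{"steps":{"type":"array","items":{"type":"number"}},"fingers":{"type":"number"},"squeeze":{"type":"number"}},"required":["steps"]}

```bash
mkdir -p pics; ls
python3 - <<'E'
from workcell import *
import cv2, numpy as np
for n in ("scene","side","wrist"):
    im=camera(n); cv2.imwrite(f"pics/{n}0.png",im[:,:,::-1]); m=camera_model(n); print(n,{k:np.round(v,4).tolist() for k,v in m.items()})
s=read_state(); print(s, grip_point_offset)
a=cv2.imread("pics/scene0.png");b=cv2.imread("pics/side0.png")
cv2.imwrite("pics/both0.png",cv2.resize(np.vstack([a,b]),(480,600)))
E
```

```text
pics
scene {'fx': 367.4319, 'fy': 367.4319, 'cx': 322.2541, 'cy': 200.7457, 'k1': -0.0821, 'T': [[0.8407, 0.3503, -0.413, 951.1444], [0.5413, -0.5668, 0.6211, -393.4461], [-0.0165, -0.7457, -0.6661, 655.4439], [0.0, 0.0, 0.0, 1.0]]}
side {'fx': 387.4048, 'fy': 387.4048, 'cx': 323.0195, 'cy': 201.122, 'k1': -0.0097, 'T': [[0.9176, -0.3039, 0.2564, 317.7982], [-0.3974, -0.7228, 0.5654, -468.7071], [0.0135, -0.6207, -0.7839, 913.0293], [0.0, 0.0, 0.0, 1.0]]}
wrist {'fx': 295.5918, 'fy': 295.5918, 'cx': 317.1706, 'cy': 201.7402, 'k1': -0.0214, 'T': [[0.2527, 0.9196, 0.3008, 47.8729], [0.9675, -0.2399, -0.0795, 504.5076], [-0.0009, 0.3112, -0.9504, 374.1982], [0.0, 0.0, 0.0, 1.0]]}
{'time_s': 0.15, 'joints': array([ 1.31397936e+00,  2.13259836e-01, -3.48912491e-02,  1.32352041e+00,
        2.27280767e-05,  1.57075809e+00]), 'dq': array([-0.00134901, -0.00032709,  0.00235943, -0.0023062 ,  0.00044019,
        0.00064295]), 'joint_efforts': array([ 2.64734488e-03, -6.86401391e+01,  4.87252450e+01,  1.29170410e-02,
        1.81357891e-04, -5.03761453e-05]), 'eef_pos': array([126.92665223, 483.34452736, 230.9309076 ]), 'eef_rot': array([ 1.28036923e-01,  9.91769305e-01, -4.32527429e-04, -6.73142921e-05]), 'force': array([-0.0741161 , -0.22297196, -0.58040019]), 'ft_torque': array([-0.01028234,  0.00049695, -0.0058535 ]), 'grip_force': 0.0, 'grip_width': 1.0002649082572066} 18.700000000000003
```

View pics/scene0.png

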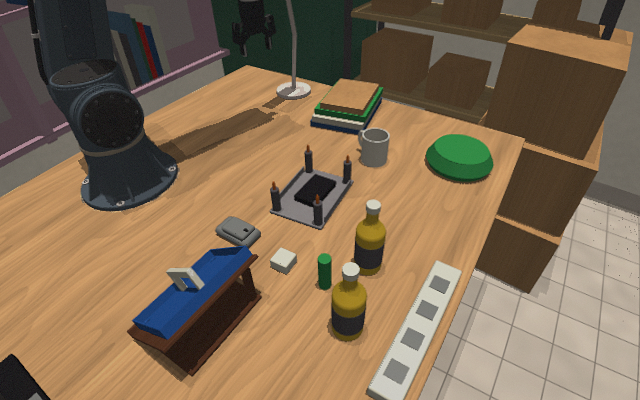

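View pics/side0.png

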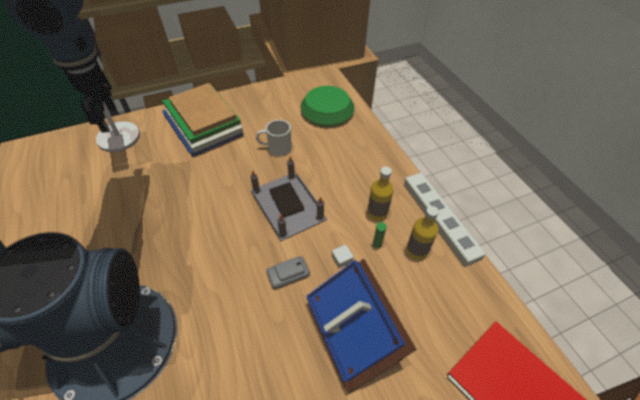

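The scene view shows the tray on the rest with its handle near (185,278), and the organiser's pins at (308,147), (347,158), (275,184) and (318,198). In the side view the handle is near (347,317), with pins at (291,160), (255,175), (319,202) and (282,220).

```bash
cat > h.py <<'E'
import numpy as np, cv2
from workcell import *
def ray(m,uv):
    p=np.array([[uv]],float); K=np.array([[m['fx'],0,m['cx']],[0,m['fy'],m['cy']],[0,0,1]])
    n=cv2.undistortPoints(p,K,np.array([m['k1'],0,0,0,0.]))[0,0]
    T=np.array(m['T']); d=T[:3,:3]@[n[0],n[1],1]; return T[:3,3],d/np.linalg.norm(d)
def plane(m,uv,z):
    o,d=ray(m,uv); return o+d*(z-o[2])/d[2]
def tri(rs):
    A=sum(np.eye(3)-np.outer(d,d) for o,d in rs); b=sum((np.eye(3)-np.outer(d,d))@o for o,d in rs)
    p=np.linalg.solve(A,b); return p,[float(np.linalg.norm(np.cross(p-o,d))) for o,d in rs]
def proj(m,P):
    T=np.array(m['T']); q=(np.asarray(P)-T[:3,3])@T[:3,:3]; a=q[...,:2]/q[...,2:]
    a=a*(1+m['k1']*(a**2).sum(-1,keepdims=True)); return a*[m['fx'],m['fy']]+[m['cx'],m['cy']]
E
python3 - <<'E'
from h import *
for n,box,bb in (("scene",(120,235,270,380),(265,135,360,230)),("side",(295,250,425,390),(245,150,330,240))):
    im=cv2.imread(f"pics/{n}0.png"); hsv=cv2.cvtColor(im,cv2.COLOR_BGR2HSV)
    H,S,V=[hsv[...,i].astype(int) for i in range(3)]
    x0,y0,x1,y1=bb
    b,g,r=[im[...,i].astype(int) for i in range(3)]
    sub=im[y0:y1,x0:x1]; 
    mk=((H<14)&(S>115)&(V>45)); mk2=np.zeros_like(mk); mk2[y0:y1,x0:x1]=mk[y0:y1,x0:x1]
    k,l,st,c=cv2.connectedComponentsWithStats(mk2.astype(np.uint8))
    for i in range(1,k):
        if st[i,4]>=4: print(n,"orange",st[i].tolist(),c[i].round(1))
    x0,y0,x1,y1=box
    bl=np.zeros(mk.shape,np.uint8); bl[y0:y1,x0:x1]=((b>1.6*r)&(b>50))[y0:y1,x0:x1]
    cs=max(cv2.findContours(bl,0,2)[0],key=cv2.contourArea); 
    print(n,"blue",cv2.approxPolyDP(cv2.convexHull(cs),3,True)[:,0].tolist())
    a=cv2.resize(im[y0:y1,x0:x1],None,fx=4,fy=4,interpolation=2)
    cv2.imwrite(f"pics/{n}1.png",a)
a=cv2.imread("pics/scene1.png");b=cv2.imread("pics/side1.png");h=max(a.shape[0],b.shape[0])
p=lambda q:cv2.copyMakeBorder(q,0,h-q.shape[0],0,0,0)
c=np.hstack([p(a),p(b)]);print(c.shape,800/c.shape[1]);f=800/c.shape[1]
cv2.imwrite("pics/tray1.png",cv2.resize(c,None,fx=f,fy=f))
E
```

```text
scene orange [307, 145, 2, 7, 14] [307.5 148. ]
scene orange [346, 155, 3, 8, 20] [347.2 158.8]
scene orange [272, 181, 4, 9, 25] [273.5 185.5]
scene orange [315, 194, 5, 10, 33] [316.9 198.5]
scene blue [[251, 253], [167, 339], [139, 328], [133, 321], [209, 250], [245, 245]]
side orange [290, 159, 2, 2, 4] [290.5 159.5]
side orange [252, 172, 2, 4, 6] [252.7 173.2]
side orange [319, 198, 3, 5, 8] [320.1 199.9]
side orange [280, 214, 3, 7, 15] [280.9 216.6]
side blue [[354, 261], [403, 344], [343, 380], [308, 296]]
(580, 1120, 3) 0.7142857142857143
```

View pics/tray1.png

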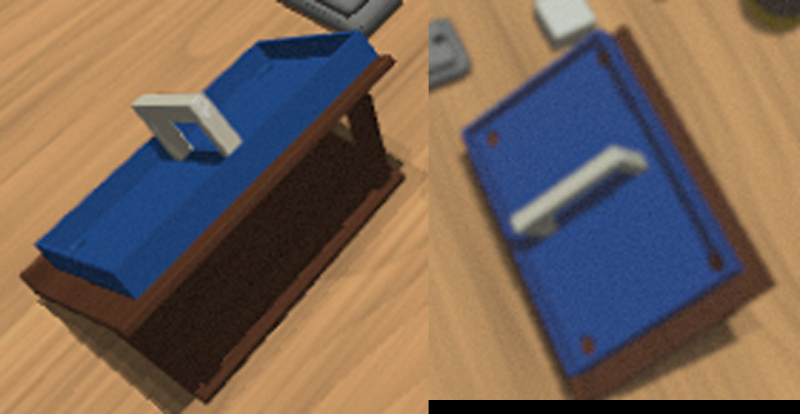

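The crops show all four holes in the side view, at about (317,299), (356,270), (396,341) and (351,371) px. Three rim corners are visible in the scene view, at (247,246), (211,250) and (133,320).

Run:
```python
from h import *
from scipy.optimize import least_squares
from scipy.spatial.transform import Rotation as R
ms,md=camera_model("scene"),camera_model("side")
sc=[(307.5,148),(347.2,158.8),(273.5,185.5),(316.9,198.5)]
si=[(290.5,159.5),(320.1,199.9),(252.7,173.2),(280.9,216.6)]
import itertools
A=np.array([plane(ms,u,87) for u in sc]); print(A.round(1))
for p in itertools.permutations(si):
    t=[tri([ray(ms,a),ray(md,b)]) for a,b in zip(sc,p)]
    if max(q[1][0] for q in t)<8: print(p,[ (q[0].round(1).tolist(),round(q[1][0],1)) for q in t])
c=A.mean(0); print("stand",c,[np.linalg.norm(A[i]-A[j]).round(1) for i,j in itertools.combinations(range(4),2)])
hs=np.array([(-60,90,5),(60,90,5),(60,-90,5),(-60,-90,5)],float)
hu=np.array([(317.2,298.7),(356.4,270.3),(395.6,341.4),(350.8,370.8)])
cs=np.array([(75,105,22),(-75,105,22),(-75,-105,22)],float); cu=np.array([(246.7,246.2),(211,249.7),(133,320.4)])
def pose(p): return R.from_euler("z",p[3])*R.from_euler("y",-np.radians(35)), p[:3]
def f(p):
    r,t=pose(p); return np.r_[(proj(md,r.apply(hs)+t)-hu).ravel(),(proj(ms,r.apply(cs)+t)-cu).ravel()]
o=least_squares(f,[400,-150,80,0]); r,t=pose(o.x); print(o.x,o.fun.round(1)); print("grip",r.apply([0,0,48])+t, "x",r.apply([1,0,0]))
# bystanders rough
for n,m,L in (("scene",ms,{"mug":(375,163),"mouse":(238,236),"chg":(284,268),"glue":(325,288),"botA":(369,268),"botB":(348,335)}),):
    for k,u in L.items(): print(k,plane(m,u,0).round(0))
```

```text
[[444.8 299.9  87. ]
 [564.4 312.5  87. ]
 [466.8 121.   87. ]
 [583.7 136.7  87. ]]
((252.7, 173.2), (290.5, 159.5), (280.9, 216.6), (320.1, 199.9)) [([442.7, 302.4, 84.5], 0.4), ([563.0, 313.6, 84.3], 1.4), ([465.3, 123.0, 85.4], 0.4), ([583.1, 136.4, 85.7], 1.1)]
stand [514.93619356 217.51769174  87.        ] [np.float64(120.3), np.float64(180.3), np.float64(214.4), np.float64(215.0), np.float64(176.9), np.float64(118.0)]
[ 5.25575404e+02 -1.94851615e+02  6.92204232e+01  2.33383187e-03] [ 0.2 -0.9 -0.1 -0.6 -0.4 -0.3 -0.6 -0.7 -0.2  0.6 -0.4  0.4 -0.8  1. ]
grip [ 498.04381035 -194.91586875  108.53972134] x [0.81914981 0.00191176 0.57357644]
mug [588. 446.   0.]
mouse [440.   1.   0.]
chg [594. -17.   0.]
glue [700. -13.   0.]
botA [755.  84.   0.]
botB [796. -81.   0.]
```

Request:
{"op": "play_rows", "data": {"steps": [0.4,-0.9,0,0,0,0.4,0.4,-0.9,0,0,0,0.4,0.4,-0.9,0,0,0,0.4,0.4,-0.9,0,0,0,0.3,0.4,-0.9,0,0,0,0.2,0.4,-0.9,0,0,0,0,0.4,-0.9,0,0,0,0,0.4,-0.9,0,0,0,0], "fingers": 1, "squeeze": 60}}

```text
time_s: 1.15
eef_pos: [207.1, 302.7, 231.2]
eef_rot: [0.001, 1.0, -0.0, -0.0]
force: [0.3, -0.2, 0.6]
grip_width: 0.998
grip_force: 0.0
```

Request:
{"op": "play_rows", "data": {"steps": [0.4,-0.9,0,0,0,0,0.4,-0.9,0,0,0,0,0.4,-0.9,0,0,0,0,0.4,-0.9,0,0,0,0,0.4,-0.9,0,0,0,0,0.4,-0.9,0,0,0,0,0.4,-0.9,0,0,0,0,0.4,-0.9,0,0,0,0]}}

```text
time_s: 2.15
eef_pos: [287.1, 122.8, 231.2]
eef_rot: [0.001, 1.0, -0.0, -0.0]
force: [1.2, 0.4, -0.5]
grip_width: 1.0
grip_force: 0.0
```

Request:
{"op": "play_rows", "data": {"steps": [0.4,-0.9,0,0,-0.5,0,0.4,-0.9,0,0,-0.5,0,0.4,-0.9,0,0,-0.5,0,0.4,-0.9,0,0,-0.5,0,0.4,-0.9,0,0,-0.5,0,0.4,-0.9,0,0,-0.5,0,0.4,-0.9,0,0,-0.5,0,0.4,-0.9,0,0,-0.57,0]}}

```text
time_s: 3.15
eef_pos: [367.2, -57.0, 231.5]
eef_rot: [0.001, 0.953, -0.0, 0.302]
force: [0.5, 0.0, 0.3]
grip_width: 0.995
grip_force: 0.0
```

Run:
```python
from h import *
from scipy.spatial.transform import Rotation as R
s=read_state(); print(s['time_s'],s['eef_pos'],R.from_quat(s['eef_rot']).as_matrix().round(3).tolist(),s['joints'].round(2),s['dq'].round(2))
```

```text
3.15 [367.20152791 -57.04856351 231.53887574] [[-0.818, 0.001, 0.576], [0.001, 1.0, -0.0], [-0.576, 0.0, -0.818]] [-0.3  -0.62 -0.87  0.72  0.17 -0.24] [-1.01 -0.29 -0.5  -0.77  0.67 -0.77]
```

Request:
{"op": "play_rows", "data": {"steps": [0.48,-0.69,-0.2,0,0,0,0.48,-0.69,-0.2,0,0,0,0.48,-0.69,-0.4,0,0,0,0.48,-0.69,-0.4,0,0,0,0.48,-0.69,-0.4,0,0,0,0.48,-0.69,-0.4,0,0,0,0.48,-0.69,-0.4,0,0,0,0.48,-0.69,-0.4,0,0,0]}}

```text
time_s: 4.15
eef_pos: [463.2, -195.0, 160.7]
eef_rot: [0.001, 0.954, 0.0, 0.3]
force: [-0.1, 0.5, -0.2]
grip_width: 1.002
grip_force: 0.0
```

Request:
{"op": "play_rows", "data": {"steps": [0,0,0,0,0,0]}}

```text
time_s: 4.28
eef_pos: [462.9, -194.9, 160.2]
eef_rot: [0.001, 0.954, 0.001, 0.3]
force: [0.1, -0.0, -0.5]
grip_width: 0.999
grip_force: 0.0
```

Run:
```python
from h import *
s=read_state(); m=camera_model("wrist"); im=camera("wrist"); cv2.imwrite("pics/w1.png",im[:,:,::-1])
np.save("w1.npy",m,allow_pickle=True); print(s['eef_pos'],proj(m,[498,-194.9,108.5]),s['joints'].round(2))
```

```text
[ 462.86413275 -194.8757424   160.24832115] [315.8505125 217.7473741] [-0.6  -0.17 -0.81  0.41  0.33 -0.51]
```

View pics/w1.png

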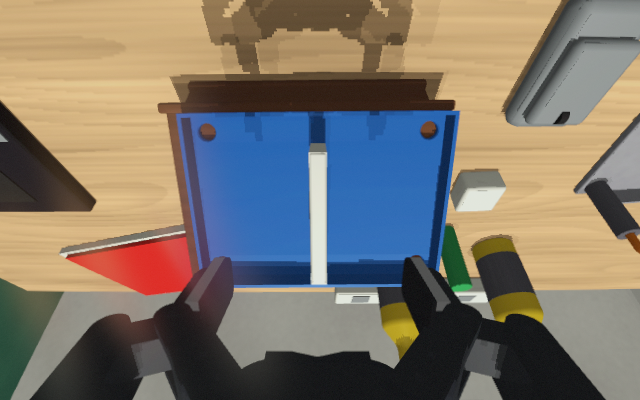

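The wrist view shows the handle bar running from about (318,152) to (318.5,284). It lies centred between the open fingers.

Run:
```python
from h import *
m=np.load("w1.npy",allow_pickle=True).item()
g=np.array([498.04,-194.9,108.5]); x=np.array([.819,0,.574]); z=np.array([-.574,0,.819])
p0=g+8*z
im=cv2.imread("pics/w1.png").astype(int); w=(im.min(2)>150); w[:, :300]=0; w[:,340:]=0;w[:140]=0;w[290:]=0
r,c=np.nonzero(w); print(r.min(),r.max(),[(q,c[r==q].min(),c[r==q].max()) for q in (155,200,280)])
for u in ((318,153),(318.5,285)):
    o,d=ray(m,u); P=o+d*((p0-o)@z)/(d@z); print(P.round(1),((P-g)@x).round(1))
h=[]
for u in ((207.5,131.5),(429,129.5)):
    o,d=ray(m,u); q=g-43*z; P=o+d*((q-o)@z)/(d@z); h.append(P); print(P.round(1),((P-g)@x).round(1))
```

```text
152 287 [(155, np.int64(309), np.int64(326)), (200, np.int64(310), np.int64(326)), (280, np.int64(311), np.int64(326))]
[ 452.8 -193.3   86.6] -49.7
[ 536.9 -193.   145.5] 53.1
[ 473.6 -284.5   38.8] -60.0
[ 472.6 -101.2   38.1] -61.3
```

Request:
{"op": "play_rows", "data": {"steps": [0.31,0.03,-0.447,0,0,0,0.31,0.03,-0.447,0,0,0,0.31,0.01,-0.447,0,0,0,0.31,0,-0.447,0,0,0,0.31,0,-0.447,0,0,0,0.31,0,-0.447,0,0,0,0,0,0,0,0,0]}}

```text
time_s: 5.2
eef_pos: [509.1, -191.9, 93.9]
eef_rot: [0.001, 0.954, 0.001, 0.3]
force: [-0.5, 1.2, 0.6]
grip_width: 1.0
grip_force: 0.0
```

Request:
{"op": "play_rows", "data": {"steps": [0,0,0,0,0,0,0,0,0,0,0,0,0,0,0,0,0,0,0,0,0,0,0,0,0,0,0,0,0,0,0,0,0,0,0,0], "fingers": 0, "squeeze": 60}}

```text
time_s: 5.95
eef_pos: [509.4, -192.8, 94.6]
eef_rot: [0.001, 0.954, 0.0, 0.301]
force: [-9.3, -0.1, 8.4]
grip_width: 0.128
grip_force: 58.4
```

Request:
{"op": "play_rows", "data": {"steps": [-0.1,0,0.15,0,0,0,-0.2,0,0.29,0,0,0,-0.34,0,0.49,0,0,0,-0.34,0,0.49,0,0,0,-0.34,0,0.49,0,0,0,0,0,0.8,0,0,0,0,0,0.8,0,0,0,0,0,0.8,0,0,0]}}

```text
time_s: 6.95
eef_pos: [475.6, -192.4, 202.5]
eef_rot: [0.001, 0.954, 0.0, 0.3]
force: [1.0, 0.3, -3.2]
grip_width: 0.131
grip_force: 58.7
```

Request:
{"op": "play_rows", "data": {"steps": [0,0,0.8,0,0.2,0,0,0,0.8,0,0.4,0,0,0,0.8,0,0.5,0,0,0.2,0.6,0,0.6,0,0,0.5,0,0,0.6,0,0,0.7,0,0,0.6,0,0,0.8,0,0,0.6,0,0,0.8,0,0,0.5,0]}}

```text
time_s: 7.95
eef_pos: [475.9, -117.0, 277.4]
eef_rot: [0.001, 1.0, -0.0, 0.004]
force: [0.4, -0.2, -4.1]
grip_width: 0.129
grip_force: 58.6
```

Run:
```python
from h import *
from scipy.spatial.transform import Rotation as R
s=read_state(); print(s['time_s'],s['eef_pos'],R.from_quat(s['eef_rot']).as_matrix().round(3).tolist(),s['grip_width'],s['force'],s['ft_torque'],s['joints'].round(2))
im=camera("side"); cv2.imwrite("pics/s2.png",im[:,:,::-1])
```

```text
7.95 [ 475.93338335 -117.04634843  277.40987816] [[-1.0, 0.002, 0.007], [0.002, 1.0, -0.0], [-0.007, -0.0, -1.0]] 0.1292092541552137 [ 0.4284955  -0.1936525  -4.14882168] [ 0.0311388  -0.02632914  0.02562168] [-0.24  0.18  0.04  1.42  0.   -0.24]
```

View pics/s2.png

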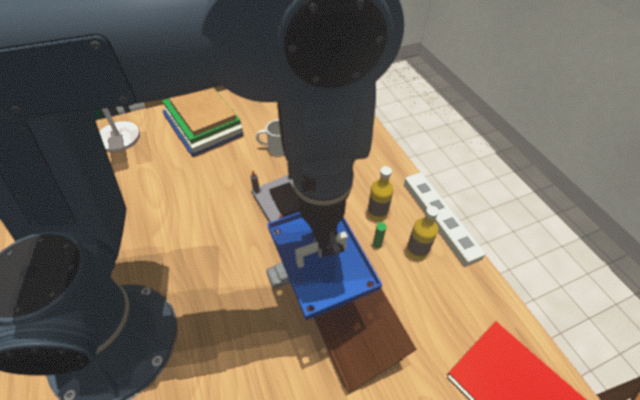

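The tray is held level and clear of the rest, with its four holes visible in the side view. Next I'll refine the pin positions with the wrist camera on the way.

```bash
cat > pins.py <<'E'
from h import *
import sys
m=camera_model("wrist"); im=camera("wrist")[:,:,::-1]; cv2.imwrite(f"pics/{sys.argv[1]}.png",im); np.save(sys.argv[1]+".npy",m,allow_pickle=True)
print(read_state()['eef_pos'])
hsv=cv2.cvtColor(np.ascontiguousarray(im),cv2.COLOR_BGR2HSV); H,S,V=[hsv[...,i].astype(int) for i in range(3)]
E=[(444,301,87),(564,313,87),(466,122,87),(583.5,136.5,87)]
print(proj(m,E).round(0).tolist())
k,l,st,c=cv2.connectedComponentsWithStats(((H<14)&(S>150)&(V>60)).astype(np.uint8))
for i in range(1,k):
    if st[i,4]>=15: print(st[i].tolist(),c[i].round(1),plane(m,c[i],87).round(1))
E
python3 pins.py w2
```

```text
[ 476.57782027 -116.13910631  276.52402092]
[[674.0, 153.0], [649.0, 246.0], [521.0, 171.0], [512.0, 261.0]]
[525, 165, 6, 7, 21] [527.1 168.3] [463.2 128.8  87. ]
[507, 252, 12, 11, 56] [512.3 256.8] [578.  135.4  87. ]
[30, 295, 118, 104, 6183] [ 92.4 338.1] [ 708.7 -434.5   87. ]
```

Request:
{"op": "play_rows", "data": {"steps": [0,0.6,0,0,0,0,0,0.9,0,0,0,0,0,0.9,0,0,0,0,0,0.9,0,0,0,0,0,0.9,0,0,0,0,0,0.9,0,0,0,0,0,0.3,0,0,0,0,0,0,0,0,0,0]}}

```text
time_s: 9.05
eef_pos: [476.1, 17.3, 277.3]
eef_rot: [0.001, 1.0, 0.0, 0.006]
force: [-1.3, -0.2, -4.2]
grip_width: 0.129
grip_force: 58.9
```

```bash
python3 pins.py w3
```

```text
[476.24361855  16.96136767 277.20927426]
[[565.0, 150.0], [549.0, 245.0], [408.0, 169.0], [410.0, 259.0]]
[558, 143, 18, 8, 74] [565.5 146.6] [439.9 300.1  87. ]
[97, 156, 8, 6, 18] [100.7 159.1] [ 454.2 -229.9   87. ]
[106, 191, 9, 6, 18] [110.3 193.4] [ 495.5 -227.9   87. ]
[545, 236, 15, 11, 64] [551.4 240.2] [557.3 313.9  87. ]
[54, 276, 20, 7, 69] [ 64.  279.2] [ 614.7 -318.7   87. ]
[0, 285, 128, 115, 10048] [ 56.3 343.3] [ 723.9 -362.5   87. ]
```

View pics/w3.png

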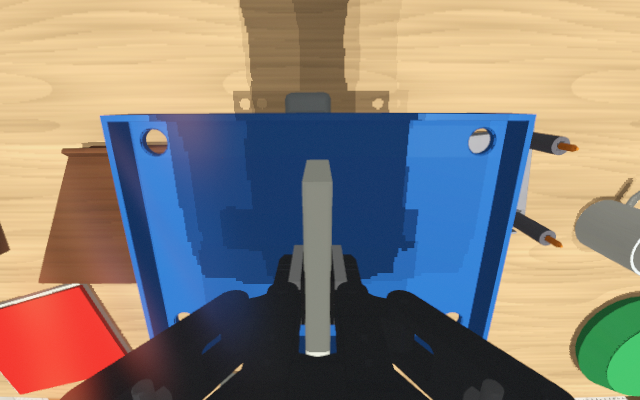

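The wrist view shows the level tray with its near holes at (155,141) and (481,141). The two far pins stick out beyond the tray edge at (566,147) and (551,240).

Run:
```python
from h import *
m=np.load("w3.npy",allow_pickle=True).item(); im=cv2.imread("pics/w3.png").astype(int)
nb=~((im[...,0]>1.4*im[...,2])&(im[...,0]>60)); 
k,l,st,c=cv2.connectedComponentsWithStats(nb.astype(np.uint8))
e=np.array([476.24,16.96,277.2]); th=0.0105
n=np.array([-np.sin(th),0,np.cos(th)]) # tray up ~ -tool z
for i in range(1,k):
    if 100<st[i,4]<2000 and 110<c[i][1]<200: 
        o,d=ray(m,c[i]); q=e-24*n; P=o+d*((q-o)@n)/(d@n); print(st[i].tolist(),c[i].round(1),P.round(1),(P-e).round(1))
print(np.array(m['T'])[:3,3].round(1))
```

```text
[146, 129, 22, 25, 412] [156.2 140.9] [413.5 -72.3 252.5] [-62.7 -89.2 -24.7]
[468, 128, 23, 25, 414] [479.  140.3] [413.2 109.1 252.5] [-63.   92.1 -24.7]
[392.8  18.2 419.6]
```

Request:
{"op": "play_rows", "data": {"steps": [0.15,0.6,0,0,0.07,0,0.2,0.9,0,0,0,0.15,0.2,1,0,0,0,0.15,0.2,1,0,0,0,0.15,0.2,1,0,0,0,0.15,0.2,1,-0.2,0,0,0.15,0.2,1,-0.4,0,0,0,0.2,0.9,-0.5,0,0,0]}}

```text
time_s: 10.1
eef_pos: [515.6, 203.6, 249.0]
eef_rot: [-0.055, 0.998, 0.0, -0.0]
force: [-0.5, 0.0, -3.9]
grip_width: 0.126
grip_force: 58.9
```

Request:
{"op": "play_rows", "data": {"steps": [0,0.5,-0.6,0,0,0,0,0.12,-0.6,0,0,0,0,0,-0.6,0,0,0,0,0,-0.6,0,0,0,0,0,-0.6,0,0,0,0,0,-0.6,0,0,0,0,0,-0.4,0,0,0,0,0,0,0,0,0]}}

```text
time_s: 11.1
eef_pos: [514.9, 217.7, 148.8]
eef_rot: [-0.055, 0.998, -0.0, -0.001]
force: [-0.8, 0.0, -3.3]
grip_width: 0.13
grip_force: 58.8
```

Run:
```python
from h import *
from scipy.spatial.transform import Rotation as R
s=read_state(); e=s['eef_pos']; r=R.from_quat(s['eef_rot']).as_matrix(); print(s['time_s'],e,r.round(4).tolist(),s['force'])
T=[]
for n in ("scene","side","wrist"):
    m=camera_model(n); im=camera(n)[:,:,::-1]; cv2.imwrite(f"pics/{n}4.png",im); np.save(n+"4.npy",m,allow_pickle=True)
w=cv2.imread("pics/wrist4.png"); a=cv2.imread("pics/scene4.png")[110:250,240:400]; b=cv2.imread("pics/side4.png")[130:260,230:350]
a=cv2.resize(a,(400,350),interpolation=2); b=cv2.resize(b,(400,350),interpolation=2)
cv2.imwrite("pics/c4.png",np.vstack([cv2.resize(w,(400,250)).repeat(1,1) if 0 else np.hstack([cv2.resize(w,(400,250)),cv2.resize(w[90:220,60:580],(400,250))]),np.hstack([a,b])]))
```

```text
11.1 [514.88514745 217.66548432 148.80872093] [[-0.9939, -0.1105, -0.001], [-0.1105, 0.9939, -0.0005], [0.0011, -0.0003, -1.0]] [-0.79385268  0.03297908 -3.29979199]
```

View pics/c4.png

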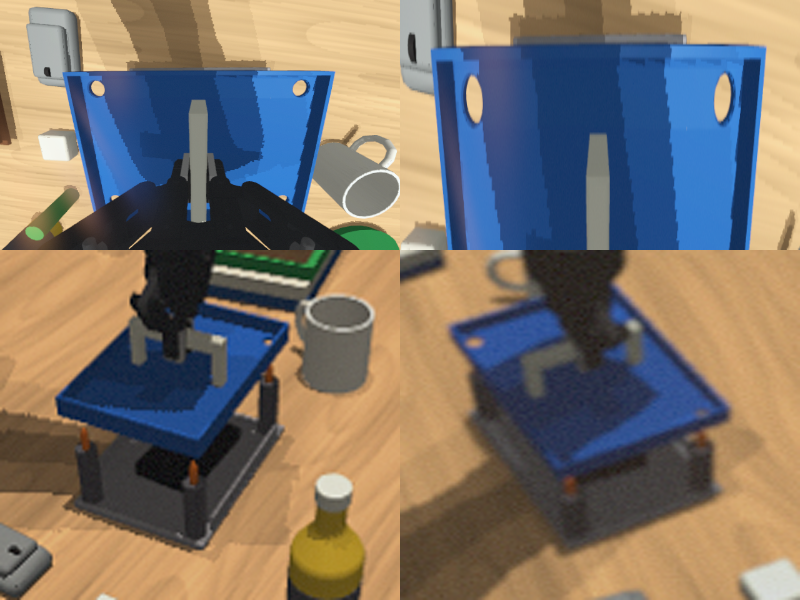

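The crops show the tray hovering just above the pins, and the pin tips line up roughly below its corners. I'll measure the rim corners against the prediction in both fixed cameras.

Run:
```python
from h import *
from scipy.spatial.transform import Rotation as R
from scipy.optimize import least_squares
C=np.array([(sx*75,sy*105,z) for z in (22,0) for sx,sy in ((-1,-1),(-1,1),(1,1),(1,-1))],float)
p0=[514.1,218.4,119.6,.111]
f=lambda p:R.from_euler("z",p[3]).apply(C)+p[:3]
obs=[]
for n in ("scene","side"):
    m=camera_model(n); im=cv2.imread(f"pics/{n}4.png"); im=cv2.resize(im,None,fx=4,fy=4,interpolation=2).astype(int)
    b=((im[...,0]>1.45*im[...,2])&(im[...,0]>45)).astype(np.uint8); b[:110*4]=0;b[280*4:]=0;b[:,:220*4]=0;b[:,420*4:]=0
    b=cv2.morphologyEx(b,cv2.MORPH_OPEN,np.ones((7,7)))
    c=max(cv2.findContours(b,0,2)[0],key=cv2.contourArea); h=cv2.approxPolyDP(cv2.convexHull(c),5,True)[:,0]/4-.375
    q=proj(m,f(p0)); print(n,h.round(1).tolist())
    for i,u in enumerate(q):
        d=np.linalg.norm(h-u,axis=1); j=d.argmin(); print(i,u.round(1),(h[j]-u).round(1))
        if d[j]<4: obs.append((m,i,h[j]))
g=lambda p:np.concatenate([proj(m,f(p)[i])-u for m,i,u in obs])
o=least_squares(g,p0,loss="soft_l1"); print(o.x,g(o.x).round(1))
```

```text
scene [[354.4, 139.1], [353.6, 146.6], [318.9, 192.9], [262.9, 174.9], [262.4, 168.1], [289.4, 141.9], [319.9, 130.9]]
0 [261.8 168.8] [ 0.5 -0.7]
1 [304.6 126.9] [15.3  4. ]
2 [355.6 139.4] [-1.2 -0.3]
3 [318.9 186.2] [-0.1  6.7]
4 [263.  176.2] [-0.1 -1.3]
5 [305.  133.9] [14.9 -3. ]
6 [355.2 146.6] [-1.6  0.1]
7 [319.2 193.7] [-0.3 -0.9]
side [[245.4, 158.4], [272.1, 147.9], [304.9, 159.1], [326.6, 186.6], [326.9, 190.9], [285.6, 211.9], [276.6, 213.4], [255.4, 178.9]]
0 [276.3 210.4] [0.3 3. ]
1 [243.6 157.7] [1.7 0.7]
2 [291.9 139.8] [-19.7   8.1]
3 [328.3 188. ] [-1.7 -1.4]
4 [277.  215.6] [-0.4 -2.3]
5 [244.8 163.2] [ 0.6 -4.8]
6 [292.2 145.3] [12.6 13.8]
7 [328.1 193.4] [-1.3 -2.5]
[5.11618054e+02 2.20317990e+02 1.19631645e+02 1.25131901e-01] [-0.5  0.3  0.3 -0.7  0.1  1.   0.8 -1.   0.6 -0.1 -0.8 -3.2 -3.1 -0.5
  0.8  0.7 -0.1  2.1  0.4  1.8]
```

Request:
{"op": "play_rows", "data": {"steps": [0,0,-0.2,0,0,0,0,0,-0.2,0,0,0,0,0,-0.2,0,0,0,0,0,-0.2,0,0,0,0,0,0,0,0,0]}}

```text
time_s: 11.88
eef_pos: [515.0, 217.7, 129.0]
eef_rot: [-0.055, 0.998, -0.0, -0.0]
force: [-0.6, -0.2, -3.0]
grip_width: 0.131
grip_force: 58.9
```

Run:
```python
from h import *
s=read_state(); print(s['eef_pos'],s['force'])
w=np.ascontiguousarray(camera("wrist")[:,:,::-1]); cv2.imwrite("pics/wrist5.png",w)
a=np.ascontiguousarray(camera("scene")[110:250,240:400,::-1]); b=np.ascontiguousarray(camera("side")[130:260,230:350,::-1])
cr=[cv2.resize(w[y:y+40,x:x+50],(200,160),interpolation=2) for x,y in ((135,120),(455,120),(160,295),(430,295))]
top=np.hstack(cr)
cv2.imwrite("pics/c5.png",np.vstack([top,np.hstack([cv2.resize(a,(400,350),interpolation=2),cv2.resize(b,(400,350),interpolation=2)])]))
```

```text
[514.97634191 217.7288669  129.02234574] [-0.60527241 -0.15802369 -3.02925605]
```

View pics/c5.png

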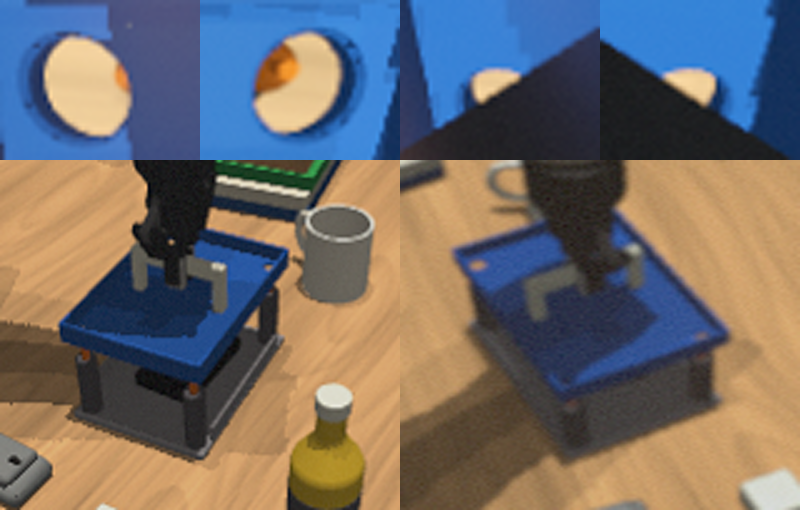

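The wrist crops show pin tips inside both near holes. They sit about 1.5 mm towards the robot and 1.5 mm to the left of the hole centres, and the tips are still a few mm low. I'll correct that and go a little lower.

Request:
{"op": "play_rows", "data": {"steps": [-0.06,0.055,0,0,0,0.04,0,0,-0.1,0,0,0,0,0,-0.1,0,0,0,0,0,0,0,0,0]}}

```text
time_s: 12.52
eef_pos: [513.6, 219.1, 124.2]
eef_rot: [-0.058, 0.998, -0.0, -0.0]
force: [0.8, 0.1, -3.4]
grip_width: 0.127
grip_force: 58.9
```

```bash
cat > look.py <<'E'
from h import *
import sys
s=read_state(); print(s['time_s'],s['eef_pos'],s['force'])
w=np.ascontiguousarray(camera("wrist")[:,:,::-1]); cv2.imwrite(f"pics/w{sys.argv[1]}.png",w)
cr=[cv2.resize(w[y:y+40,x:x+50],(400,320),interpolation=2) for x,y in ((135,120),(455,120))]
a=np.ascontiguousarray(camera("scene")[125:225,250:370,::-1]); b=np.ascontiguousarray(camera("side")[135:225,235:343,::-1])
cv2.imwrite(f"pics/c{sys.argv[1]}.png",np.vstack([np.hstack(cr),np.hstack([cv2.resize(q,(400,280),interpolation=2) for q in (a,b)])]))
E
python3 look.py 6
```

```text
12.525 [513.56126056 219.1273718  124.20513221] [ 0.80004877  0.0821297  -3.42850757]
```

View pics/c6.png

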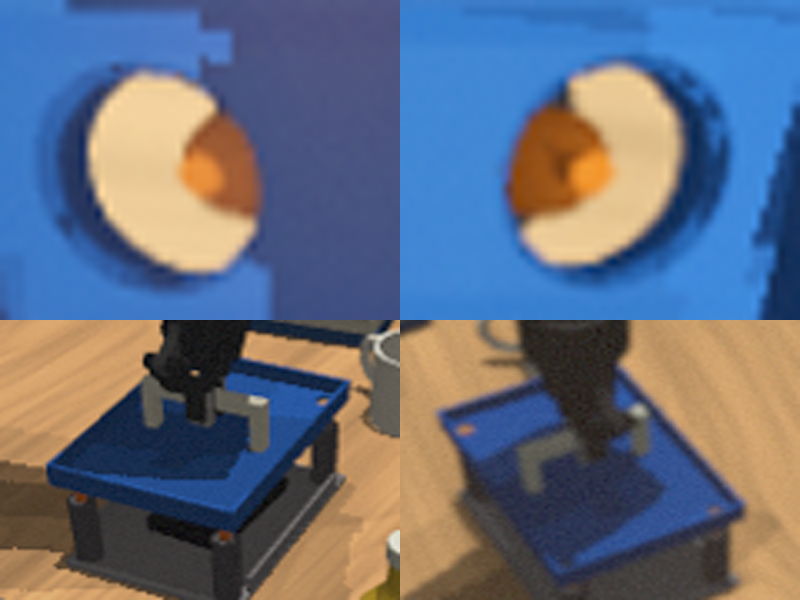

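The pin tips are now nearly centred in both near holes, about 0.5 mm off in y. I'll nudge and lower gently while watching the force.

Request:
{"op": "play_rows", "data": {"steps": [0,0.02,-0.08,0,0,0,0,0,-0.08,0,0,0,0,0,-0.08,0,0,0,0,0,-0.08,0,0,0,0,0,0,0,0,0]}}

```text
time_s: 13.3
eef_pos: [513.6, 219.7, 116.3]
eef_rot: [-0.058, 0.998, -0.0, -0.0]
force: [0.1, -0.4, -3.7]
grip_width: 0.128
grip_force: 58.9
```

Request:
{"op": "play_rows", "data": {"steps": [0,0,-0.08,0,0,0,0,0,-0.08,0,0,0,0,0,-0.08,0,0,0,0,0,-0.08,0,0,0,0,0,0,0,0,0]}}

```text
time_s: 13.92
eef_pos: [513.6, 219.7, 108.3]
eef_rot: [-0.058, 0.998, -0.0, -0.0]
force: [0.8, 0.1, -3.7]
grip_width: 0.126
grip_force: 58.9
```

Request:
{"op": "play_rows", "data": {"steps": [0,0,-0.06,0,0,0,0,0,-0.06,0,0,0,0,0,-0.06,0,0,0,0,0,0,0,0,0]}}

```text
time_s: 14.42
eef_pos: [513.7, 219.7, 103.9]
eef_rot: [-0.058, 0.998, -0.0, -0.0]
force: [0.5, -0.6, -3.0]
grip_width: 0.13
grip_force: 58.9
```

Request:
{"op": "play_rows", "data": {"steps": [0,0,-0.04,0,0,0,0,0,-0.04,0,0,0,0,0,0,0,0,0]}}

```text
time_s: 14.8
eef_pos: [513.7, 219.7, 101.9]
eef_rot: [-0.058, 0.998, -0.0, -0.0]
force: [0.0, 0.4, -4.2]
grip_width: 0.124
grip_force: 58.9
```

Request:
{"op": "play_rows", "data": {"steps": [0,0,-0.02,0,0,0,0,0,-0.02,0,0,0,0,0,0,0,0,0]}}

```text
time_s: 15.18
eef_pos: [513.7, 219.7, 101.0]
eef_rot: [-0.058, 0.998, -0.0, -0.0]
force: [0.8, 0.5, -3.5]
grip_width: 0.128
grip_force: 58.9
```

Request:
{"op": "play_rows", "data": {"steps": [0,0,-0.02,0,0,0,0,0,-0.02,0,0,0,0,0,0,0,0,0]}}

```text
time_s: 15.55
eef_pos: [513.8, 219.8, 100.5]
eef_rot: [-0.058, 0.998, 0.0, 0.0]
force: [-2.4, -0.4, 5.1]
grip_width: 0.128
grip_force: 60.2
```

Request:
{"op": "play_rows", "data": {"steps": [0,0,-0.02,0,0,0,0,0,0,0,0,0]}}

```text
time_s: 15.8
eef_pos: [513.9, 219.8, 100.5]
eef_rot: [-0.058, 0.998, 0.0, 0.0]
force: [-4.8, -0.9, 11.6]
grip_width: 0.131
grip_force: 61.3
```

Contact is at the expected height (about 24 mm below tip level), so I'll release and retreat.

Request:
{"op": "play_rows", "data": {"steps": [0,0,0.02,0,0,0,0,0,0,0,0,0,0,0,0,0,0,0,0,0,0,0,0,0,0,0,0,0,0,0,0,0,0,0,0,0], "fingers": 1}}

```text
time_s: 16.55
eef_pos: [513.7, 219.7, 100.0]
eef_rot: [-0.058, 0.998, 0.0, 0.0]
force: [-0.4, 0.2, 0.5]
grip_width: 1.0
grip_force: 0.0
```

Request:
{"op": "play_rows", "data": {"steps": [0,0,0.2,0,0,0,0,0,0.4,0,0,0,0,0,0.8,0,0,0,0,0,1,0,0,0,0,0,1,0,0,0,0,0,1,0,0,0,0,0,1,0,0,0,0,0,0.5,0,0,0]}}

```text
time_s: 17.55
eef_pos: [514.1, 219.9, 249.4]
eef_rot: [-0.058, 0.998, 0.0, 0.001]
force: [0.5, -0.1, -0.4]
grip_width: 0.996
grip_force: 0.0
```

```bash
sed -i 's/x:x+50\],(400,320)/x:x+50],(400,320)/; s/w\[y:y+40,x:x+50\]/w[y:y+200,x:x+250]/; s/((135,120),(455,120))/((110,100),(280,100))/' look.py; python3 look.py 7
```

```text
17.55 [514.12603687 219.88866985 249.35357968] [ 0.52576616 -0.08272211 -0.44371496]
```

View pics/c7.png

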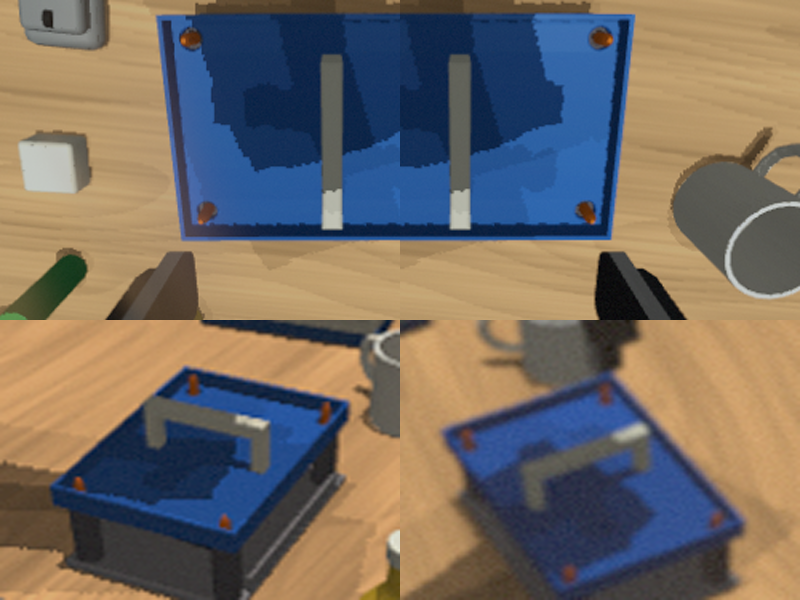

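All four orange pins stand up through the corner holes, and the tray sits level on the posts. The other objects are where they were.

Request:
{"op": "play_rows", "data": {"steps": [0,0,0,0,0,0,0,0,0,0,0,0,0,0,0,0,0,0]}}

```text
time_s: 18.08
eef_pos: [513.6, 219.6, 247.1]
eef_rot: [-0.058, 0.998, -0.0, -0.0]
force: [-0.8, 1.0, 0.4]
grip_width: 1.002
grip_force: 0.0
```

```bash
python3 -c "
from workcell import *
print(job_done())"
```

```text
the job is handed in; nothing more can be done
None
```

The tray is level on the organiser with all four pins through its corner holes, released with the gripper clear, and the job was handed in at about 18 s; no verdict came back.

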